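# Clamp an offcut home in the drill jig with the sliding push clamp

## Task

Take the sliding clamp by its grip and slide it along the drill jig so that it pushes the offcut under the steel hood until it is fully home against the depth stop hidden inside, and stop when the clamp's sprung pad has given by about a third of its travel. Then press the clamp's lever all the way down past its centre so that it stays down and the piece is held. Leave the things lying round the jig where they are.

Things in the scene. Friction and masses are not known exactly. Their poses are not given: they have to be found in the camera images.
- jig: drill jig, fixed: plywood board 110 x 405 x 18 mm, two aluminium guide strips (tops 32 mm over the table), dark steel hood at one end. Origin on the table; y axis along the track towards and under the hood, x across, z up. Board from y = -225 to +180 mm; hood from y = 70 to 175 mm, 78 mm wide, 50 mm high (bushings to 55 mm)
- mouth (a point): centre of the hood's open mouth, on the board's upper face (18 mm over the table, jig y = 70 mm). Inside, unseen, is the depth stop: its contact face is anywhere from 35 to 75 mm beyond the mouth and can be found only by feel
- carriage: sliding clamp (the slider): aluminium block 74 x 95 mm over the guide strips, top 53 mm over the table, axes as the jig's; slides only along jig y, from -165 to +10 mm. Origin on the table plane (z = 0), straight under the grip. Moves stiffly and stays where it is left: dry friction about 11 N, the same all along the track
- grip (a point): centre of the top of the slider's grip, an upright black block on the carriage, 32 mm across the track (x), 18 mm along it (y), from 53 to 95 mm over the table; may be taken from above either way. The lever begins 45 mm behind it (-y)
- pad_face (a point): centre of the pad's front face, 62 mm ahead (+y) of the carriage origin when free, 29 mm over the table. Rubber pad 32 x 14 mm on a spring: 0.45 N per mm, 20 mm travel. It pushes the offcut along (resists under 1 N); once the offcut meets the stop, the pad gives and the push needed on the slider grows by 0.45 N per mm
- lever (a joint): clamp lever, hinged on the carriage 52 mm behind the grip (-y), 62 mm over the table, axis across the track. 0 = up, leaning back 50 degrees above level; 0.9 rad = fully down, level. Over centre at 0.5: below it springs up, beyond it snaps down and stays. Takes about 5 N straight down 45 mm behind the hinge. Going down it drives the pad 6 mm forward
- lever_end (a point): upper side of the lever, 75 mm from its hinge and 9 mm short of its free end; the lever is 20 to 26 mm wide and 11 mm thick there
- workpiece: the piece to be drilled: dark wooden offcut 40 x 100 x 20 mm, loose, lying on the jig's board between the guide strips (2 mm play each side), its long side (own y axis) along the track, partly before and partly in the hood's mouth. Origin at the centre of its underside
- tape_measure: tape measure 66 x 86 x 38 mm lying beyond the hood end of the jig, not to be disturbed; origin at the centre of its underside
- screwdriver: screwdriver 219 mm long lying behind the jig, not to be disturbed; origin under its centre
- small_block: pine block 24 x 70 x 40 mm behind the jig, not to be disturbed; origin at the centre of its underside
- loose_pencil: carpenter's pencil 161 mm long, 8 mm thick, lying on the robot's side of the jig, not to be disturbed; origin under its centre
- wood_knob: turned wooden knob 34 mm wide, 37 mm high, standing on the robot's side of the jig, not to be disturbed; origin at the centre of its underside
Mind the look-alikes: they are no part of the job. Leave any orange look-alike of the workpiece alone.

How it is judged:
On the way:
1. the slider, with its lever still up, presses the offcut against the hidden stop (more than 0.8 N between clamp and offcut) (contact force between carriage and workpiece above 0.8 N and value of joint lever below 0.3 rad), for 0.3 s.
At the end, for the whole second after the job is handed in: The lever is down past centre (beyond 0.8 rad) and the clamp holds the offcut flat and at rest against the hidden stop with 3.4 to 8.2 N, which means that the pad had given by about 2 to 12 mm when the slider was left (value of joint lever above 0.8 rad and contact force between carriage and workpiece between 3.4 and 8.2 N and angle between workpiece's own z axis and vertical below 0.06 rad and linear speed of workpiece below 0.01 m/s); the robot touches nothing.
It fails at once if the offcut is rammed: more than 30 N between clamp and offcut (contact force between carriage and workpiece above 30 N).
It fails at once if one of the bystanders (tape measure, screwdriver, pine block, pencil, wooden knob) is moved by more than 30 mm (distance of any of tape_measure, screwdriver, small_block, loose_pencil, wood_knob from where it was at the start of the episode above 0.03 m).
It also fails if it takes over 54 s, if anything falls off the work surface, if the arm or the gripper's body presses on something with over 40 N, if the wrist force passes 120 N, or if a joint passes its speed limit or range.

## Robot

A 6-joint arm with a two-finger parallel gripper is mounted at the origin on a cart in front of the work surface, level with it; the furniture and walls round the work are solid. World frame = base frame: x ahead of the robot, y to its left, z up, the work surface at z = 0. Lengths are in m, angles in rad, forces in N, time in s.
With the tool pointing down it reaches from about 0.325 to 0.775 m from the base axis. Payload 5.5 kg.
Tool frame: the origin (TCP) lies midway between the tips of the shut fingers; the grasp point (between the pads) lies 19 mm behind it; z points along the fingers, y is the line along which they close (so a half turn about z gives the same grasp; the last joint's range is limited). The gripper opens to 85 mm and grips with 20 to 120 N. Pads are 22 mm wide; open, the fingers measure 114 mm over their backs; the gripper's body (76 mm by 85 mm) begins 54 mm behind the grasp point. The pads swing forward as they close: fully open they stand 13 mm farther back than shut.
Start: joints at [-1.315, 0.091, 1.231, -0, 1.82, -0.057], TCP at [0.185, -0.571, 0.231] pointing down, gripper open.
Joint ranges: [-2.87, 2.87], [-0.86, 2.18], [0.17, 2.46], [-1.51, 4.65], [0.06, 2.69], [-2.65, 2.65]. Speed limits (rad/s): [2.57, 2.57, 3.01, 3.14, 3.14, 3.14].

## Interface

Orientations are given as a 3x3 rotation matrix whose columns are the frame's x, y, z axes.
In Python, from station import * gives the robot as it stands. The module is installed in compiled form; this text tells all that it offers.
- The arm moves only by the tool move_arm, never from a script. Its argument "motion" is a list of rows, each a list of 7 numbers: the shift along the tool's x, y, z in cm, then the turn, a rotation vector about the tool's x, y, z in rad, then the closure, from -1 (fully open) to 1 (shut). In form: [[x, y, z, ax, ay, az, claw], ...]. A call has 1 to 10 rows; each row shifts and turns the commanded pose from where the row before left it, along the tool's axes as they then stand; what a row does not reach is not made up. A row lasts 1/12 s, in which the tool goes at most 41.7 mm and 7.16 degrees, less where a joint would pass 70% of its speed; a pose out of reach is approached as far as the arm can. A call with a gripper value outside its range is refused whole. The fingers move at their own pace and stop on an object; "grip_force" is the grip in N (left out, the last holds). Time passes only in rows, so rows that do not move let the fingers close. It gives the time, the measured TCP pose, the force, the opening and the grip force at its end, in the units of the state.
- get_obs(): the state, without advancing time (a new reading comes with each control period).
- grab_frame(name): name is "scene" or "top" or "wrist"; returns a dict with "image" (384x512x3 uint8, blue, green, red), "K" (3x3 intrinsics, pixels), "k1" (the pictures are not rectified: a ray, as slopes to the right and down, at radius r is drawn at 1 + k1 r^2 times it, then the intrinsics apply), "position" and "orientation" of the camera in the world. Camera axes: x right, y down, z forward; pixel columns grow to the right and rows downward; lengths in m; the calibration is good to about 2 mm. A picture is of the moment at which its call begins. There is no depth.
- finish_job(): hands the job in; it is judged then, once.
The state is a dict: "time_s": time; "joint_positions": joint angles; "joint_velocities": joint speeds; "joint_torque": joint torques, N m; "tool_pos": TCP position; "ee_rot": TCP orientation; "wrist_force": force on the tool from outside, world axes, zero at the start; "ft_torque": the same for the moment, N m; "grip_width": opening from 0.0 (shut) to 1.0 (fully open); "grip_force": force on a finger pad.
Only numpy, scipy, OpenCV 4.12 (cv2) and the standard library are available. Lean on these libraries where they do the work, as an engineer would, in place of code of your own. Each camera call takes 0.05 s, during which the arm holds its last target. There are 200 camera calls.

## Working session

There is one attempt and no reset: what is moved stays moved. The work goes in short steps, Python scripts to look and compute and a tool call to move; the robot and the scene stay as the last step left them, time stands still between calls to the robot, and variables do not carry over. Pictures are saved under pics/ and viewed, at most 10 in all, crops included, and the job is handed in when it is done.

Besides the shell and the picture viewer there is one more tool, called after "Call:" as name(argument=value, ...) on one line, values as JSON. move_arm: Moves the arm, as the interface text tells. Its arguments: {"type":"object","properties":{"motion":{"type":"array"},"grip_force":{"type":"number"}},"required":["motion"]}

```bash
mkdir -p pics
python3 - <<'E'
from station import *
import cv2,pickle
o=get_obs();print(o['time_s'],o['tool_pos'],o['ee_rot'])
d={}
for n in("scene","top"):
    f=grab_frame(n);d[n]=f;print(n,f['K'],f['k1'],f['position'],f['orientation'])
    cv2.imwrite(f'pics/{n}0.png',f['image'])
pickle.dump(d,open('f0.pkl','wb'))
E
```

```text
0.0 [ 0.18455364 -0.57062095  0.23014641] [[ 9.51484451e-01  3.07696432e-01 -4.95647576e-04]
 [ 3.07696812e-01 -9.51482586e-01  1.88712163e-03]
 [ 1.09060556e-04 -1.94807607e-03 -9.99998097e-01]]
scene [[405.27113811   0.         257.8813987 ]
 [  0.         405.27113811 191.41937568]
 [  0.           0.           1.        ]] -0.09719294918450627 [-0.1459801   0.64872239  0.84582063] [[-0.68546838 -0.43666632  0.58262821]
 [-0.72775457  0.43563221 -0.52971489]
 [-0.02250296 -0.78711314 -0.61639802]]
top [[427.14169719   0.         254.51999672]
 [  0.         427.14169719 190.53623089]
 [  0.           0.           1.        ]] -0.11155102481287615 [0.45296033 0.00166766 1.39933196] [[ 0.02517161 -0.99583581  0.08762092]
 [-0.99963855 -0.02590146 -0.00720259]
 [ 0.0094421  -0.08740795 -0.99612785]]
```

View pics/top0.png

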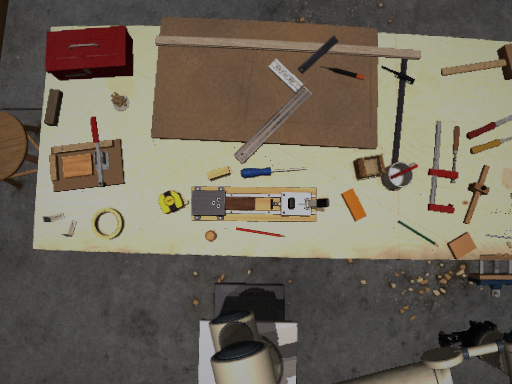

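View pics/scene0.png

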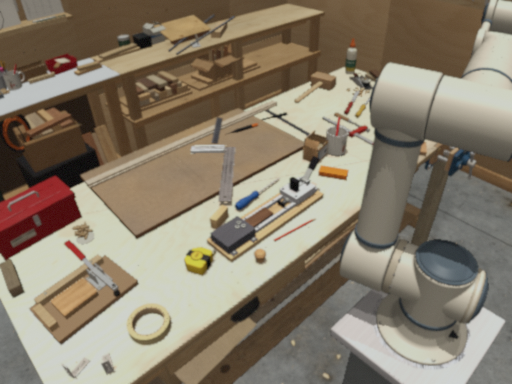

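The top view shows the jig at about (191–317, 187–221), with the hood at its left end (world +y) and the slider near (297, 203). The orange piece at (354, 204) is the look-alike. The dark offcut at (240, 203) lies between the strips and enters the hood, so it is the workpiece. I'll confirm that in a crop.

```bash
cat > h.py <<'E'
import numpy as np,cv2
def ray(f,u,v):
    K=np.array(f['K']);k=f['k1']
    p=cv2.undistortPoints(np.array([[[u,v]]],float),K,np.array([k,0,0,0,0.]))[0,0]
    d=np.array(f['orientation'])@np.array([p[0],p[1],1]);return np.array(f['position']),d
def onz(f,u,v,z):
    c,d=ray(f,u,v);return (c+d*(z-c[2])/d[2])
def proj(f,P):
    R=np.array(f['orientation']);q=R.T@(np.array(P)-f['position']);x=q[:2]/q[2]
    x=x*(1+f['k1']*(x@x));K=np.array(f['K']);return K[:2,:2]@x+K[:2,2]
E
python3 - <<'E'
import pickle,cv2
d=pickle.load(open('f0.pkl','rb'))
a=d['top']['image'][175:235,180:340];cv2.imwrite('pics/c1.png',cv2.resize(a,(800,300),interpolation=cv2.INTER_CUBIC))
E
```

```text
(no output)
```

View pics/c1.png

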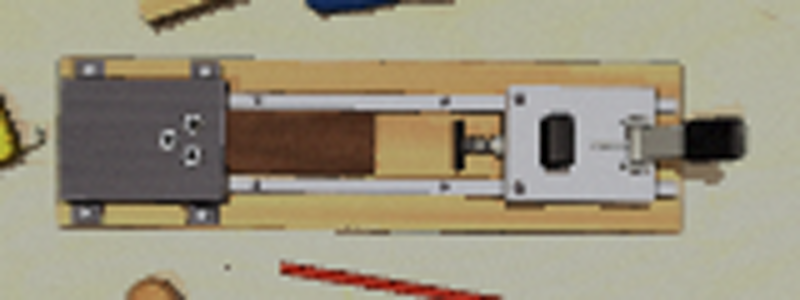

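The crop shows the dark brown offcut (crop 228–375, 110–175) between the strips and running under the hood. The pad is at (458, 145), the grip at (557, 141), and the lever with its black end at (715, 138). This confirms the workpiece; the orange piece is out of this picture and stays untouched.

Run:
```python
import pickle,cv2,numpy as np
from h import *
d=pickle.load(open('f0.pkl','rb'));f=d['top']
P=lambda u,v,z:onz(f,180+(u+.5)/5-.5,175+(v+.5)/5-.5,z)
c=[P(*q,.018) for q in((60,58),(57,230),(682,232),(682,64))]
h=(c[0]+c[1])/2;t=(c[2]+c[3])/2;ax=(h-t)[:2];print('len',np.hypot(*ax),'yaw axis',np.degrees(np.arctan2(ax[1],ax[0])),h,t)
# strips as yaw check
for v1,v2 in((100,103),(186,188)):
    a=P(230,v1,.032);b=P(505,v2,.032);e=(a-b)[:2];print('strip',np.degrees(np.arctan2(e[1],e[0])))
u=ax/np.hypot(*ax);o=t[:2]+.225*u;print('origin',o)
n=np.array([u[1],-u[0]])
for nm,q in dict(grip=(558,141,.095),piece_end=(375,143,.038),pad=(455,145,.029),lever_tip=(740,138,.12),car_front=(506,143,.053),car_back=(655,143,.053)).items():
    w=P(*q);r=w[:2]-o;print(nm,w,'jig x,y',r@n,r@u)
```

```text
len 0.40482669382445063 yaw axis 91.10475121188082 [0.52746107 0.19554359 0.018     ] [ 0.53526627 -0.20920785  0.018     ]
strip 90.85791670761405
strip 91.04808037533354
origin [0.5309282  0.01575032]
grip [ 0.53291548 -0.12103356  0.095     ] jig x,y -0.0006503301679896246 -0.13679676751299427
piece_end [ 0.53215321 -0.00945212  0.038     ] jig x,y 0.0007388735624477377 -0.02522137103572998
pad [ 0.53270595 -0.06096728  0.029     ] jig x,y 0.00029828419378383295 -0.07673761583150471
lever_tip [ 0.53593553 -0.22871141  0.12      ] jig x,y 0.00029309737413792374 -0.24451283081456526
car_front [ 0.53339281 -0.09208489  0.053     ] jig x,y 0.0003850586739441086 -0.10786268988001568
car_back [ 0.53576381 -0.18659647  0.053     ] jig x,y 0.0009333980703412786 -0.202402410196514
```

Call:
move_arm(motion=[[3.1,-2.1,0,0,0,0,-1],[3.1,-2.1,0,0,0,0,-1],[3.1,-2.1,0,0,0,0,-1],[3.1,-2.1,0,0,0,0,-1],[3.1,-2.1,0,0,0,0,-1],[3.1,-2.1,0,0,0,0,-1],[3.1,-2.1,0,0,0,0,-1],[3.1,-2.1,0,0,0,0,-1],[3.1,-2.1,0,0,0,0,-1],[3.1,-2.1,0,0,0,0,-1]])

```text
time_s: 0.93
tool_pos: [0.4156, -0.274, 0.2309]
ee_rot: [[0.952, 0.308, -0.0], [0.308, -0.952, 0.0], [-0.0, -0.0, -1.0]]
wrist_force: [-0.6, 0.1, 0.5]
grip_width: 1.004
grip_force: 0.0
```

Call:
move_arm(motion=[[3.1,-2.2,0,0,0,0,-1],[3.1,-2.2,0,0,0,0,-1],[3.1,-2.2,0,0,0,0,-1],[3.1,-2.2,0,0,0,0,-1],[3.1,-2.2,0,0,0,0,-1],[0,0,0,0,0,-0.12,-1],[0,0,0,0,0,-0.12,-1],[0,0,0,0,0,-0.12,-1],[0,0,0,0,0,-0.12,-1],[0,0,0,0,0,-0.12,-1]])

```text
time_s: 1.77
tool_pos: [0.5285, -0.123, 0.2306]
ee_rot: [[0.606, 0.795, -0.001], [0.795, -0.606, 0.0], [-0.0, -0.001, -1.0]]
wrist_force: [-0.2, -0.2, -0.4]
grip_width: 0.996
grip_force: 0.0
```

Call:
move_arm(motion=[[0,0,0,0,0,-0.12,-1],[0,0,0,0,0,-0.12,-1],[0,0,0,0,0,-0.12,-1],[0,0,0,0,0,-0.12,-1],[0,0,0,0,0,-0.12,-1],[0,0,0,0,0,-0.07,-1],[0,0,0,0,0,0,-1],[0,0,0,0,0,0,-1]])

```text
time_s: 2.43
tool_pos: [0.5285, -0.1233, 0.2308]
ee_rot: [[-0.01, 1.0, -0.001], [1.0, 0.01, 0.0], [0.0, -0.001, -1.0]]
wrist_force: [0.8, 0.5, -0.6]
grip_width: 0.997
grip_force: 0.0
```

Run:
```python
from station import *
import cv2,pickle
o=get_obs();print(o['time_s'],o['tool_pos'],o['ee_rot'].round(3) if hasattr(o['ee_rot'],'round') else o['ee_rot'],o['wrist_force'],o['joint_positions'])
f=grab_frame("wrist");print(f['position'],f['orientation'],f['K'][0])
cv2.imwrite('pics/w1.png',f['image']);pickle.dump(f,open('w1.pkl','wb'))
```

```text
2.4333 [ 0.52848343 -0.12329894  0.23083534] [[-0.01   1.    -0.001]
 [ 1.     0.01   0.   ]
 [ 0.    -0.001 -1.   ]] [ 0.75636851  0.47890089 -0.64406819] [-2.91923949e-01 -6.27898991e-02  1.38680289e+00  3.82798945e-05
  1.81834643e+00 -3.01563035e-01]
[ 0.52891366 -0.04744973  0.37460333] [[ 9.99939781e-01  1.05294729e-02  3.09274804e-03]
 [ 1.09728876e-02 -9.54793948e-01 -2.97065839e-01]
 [-1.75009581e-04  2.97081886e-01 -9.54851990e-01]] [266.55789488   0.         256.82926158]
```

View pics/w1.png

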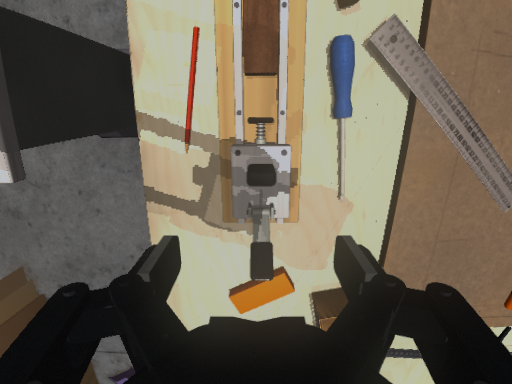

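The wrist view shows the slider grip at (262, 174), the pad at (261, 121), the offcut's rear edge at y≈75 and the lever end at (261, 260). I'll refine the grip position.

Run:
```python
import pickle,cv2,numpy as np
from h import *
f=pickle.load(open('w1.pkl','rb'))
g=f['image'][150:200,230:295].max(2)
print((g<70).sum(0));print((g<70).sum(1))
for P in((.5335,-.121,.095),(.5175,-.112,.095),(.5495,-.13,.095),(.5335,-.112,.053)):print(P,proj(f,P))
for n,q in dict(l=(247,180,.095),r=(277,180,.095),bot=(262,186,.095),wl=(244,65,.038),wr=(279,65,.038),cl=(233,150,.053),cr=(290,150,.053),cfront=(262,144,.053),pad=(261,119,.036),wend=(261,74,.038)).items(): print(n,onz(f,*q).round(4))
cv2.imwrite('pics/w1c.png',cv2.resize(f['image'][100:290,215:310],None,fx=4,fy=3.1))
```

```text
[ 0  0  0  0  0  0  4  5  5  3  0  0  0  0  0  0  0 12 19 21 22 22 22 22
 22 22 22 22 22 22 22 22 22 22 22 22 22 22 22 22 22 22 22 19 16 11  0  0
  0  0  0  0  0  0  0  0  0  0  0  0  0  0  0  0  0]
[ 2  4  4  4  3  0  0  0  0  0  0  0  0  0 23 24 26 26 26 27 27 27 29 29
 29 29 29 29 29 29 29 29 29 28 27 24  0  0  0  0  0  0  0  0  0  0  0  0
  0  0]
(0.5335, -0.121, 0.095) [260.36140267 176.46485987]
(0.5175, -0.112, 0.095) [245.58736229 168.19743088]
(0.5495, -0.13, 0.095) [274.86015476 184.58475667]
(0.5335, -0.112, 0.053) [260.04117024 160.62156528]
l [ 0.519  -0.1251  0.095 ]
r [ 0.5517 -0.1248  0.095 ]
bot [ 0.5355 -0.1318  0.095 ]
wl [ 0.5133 -0.0013  0.038 ]
wr [ 0.5543 -0.0008  0.038 ]
cl [ 0.5006 -0.0993  0.053 ]
cr [ 0.5696 -0.0985  0.053 ]
cfront [ 0.5356 -0.0916  0.053 ]
pad [ 0.5342 -0.0631  0.036 ]
wend [ 0.5334 -0.0111  0.038 ]
```

View pics/w1c.png

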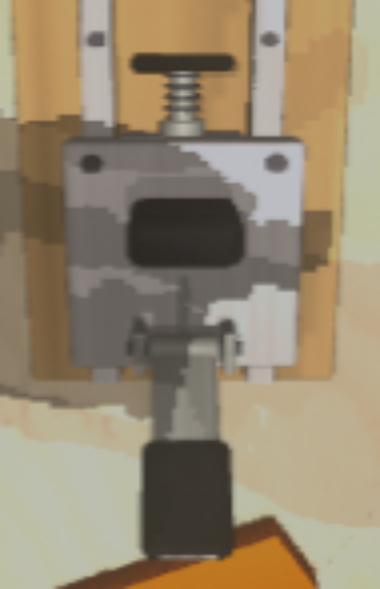

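Call:
move_arm(motion=[[0.1,0.65,2,0,0,-0.008,-1],[0,0,2.5,0,0,0,-1],[0,0,2.5,0,0,0,-1],[0,0,2.5,0,0,0,-1],[0,0,2.5,0,0,0,-1],[0,0,1.8,0,0,0,-1],[0,0,1.6,0,0,0,-1],[0,0,1.5,0,0,0,-1],[0,0,0,0,0,0,-1],[0,0,0,0,0,0,-1]], grip_force=60)

```text
time_s: 3.32
tool_pos: [0.5344, -0.122, 0.0615]
ee_rot: [[-0.019, 1.0, -0.002], [1.0, 0.019, 0.001], [0.001, -0.002, -1.0]]
wrist_force: [0.6, -0.6, 0.2]
grip_width: 0.999
grip_force: 0.0
```

Call:
move_arm(motion=[[0,0,0,0,0,0,1],[0,0,0,0,0,0,1],[0,0,0,0,0,0,1],[0,0,0,0,0,0,1],[0,0,0,0,0,0,1],[0,0,0,0,0,0,1],[0,0,0,0,0,0,1],[0,0,0,0,0,0,1],[0,0,0,0,0,0,1],[0,0,0,0,0,0,1]], grip_force=60)

```text
time_s: 4.15
tool_pos: [0.5329, -0.1225, 0.0636]
ee_rot: [[-0.019, 1.0, -0.005], [1.0, 0.019, -0.0], [-0.0, -0.005, -1.0]]
wrist_force: [-14.3, 1.4, 9.3]
grip_width: 0.365
grip_force: 63.2
```

Call:
move_arm(motion=[[0,-0.2,-0.2,0,0,0,1],[0,0,0,0,0,0,1],[0.5,0,0,0,0,0,1],[0.5,0,0,0,0,0,1],[0.5,0,0,0,0,0,1],[0.5,0,0,0,0,0,1],[0.5,0,0,0,0,0,1],[0.5,0,0,0,0,0,1],[0.5,0,0,0,0,0,1],[0.5,0,0,0,0,0,1]])

```text
time_s: 4.98
tool_pos: [0.5322, -0.0849, 0.0636]
ee_rot: [[-0.018, 1.0, -0.0], [1.0, 0.018, -0.005], [-0.005, -0.0, -1.0]]
wrist_force: [3.6, -10.9, -5.0]
grip_width: 0.364
grip_force: 62.3
```

Call:
move_arm(motion=[[0.3,0,0,0,0,0,1],[0.3,0,0,0,0,0,1],[0.3,0,0,0,0,0,1],[0.3,0,0,0,0,0,1],[0.3,0,0,0,0,0,1],[0.3,0,0,0,0,0,1]])

```text
time_s: 5.48
tool_pos: [0.532, -0.067, 0.0637]
ee_rot: [[-0.018, 1.0, -0.0], [1.0, 0.018, -0.005], [-0.005, -0.0, -1.0]]
wrist_force: [3.9, -10.6, -5.6]
grip_width: 0.368
grip_force: 62.3
```

Call:
move_arm(motion=[[0.2,0,0,0,0,0,1],[0.2,0,0,0,0,0,1],[0.2,0,0,0,0,0,1],[0.2,0,0,0,0,0,1]])

```text
time_s: 5.82
tool_pos: [0.5319, -0.0591, 0.0637]
ee_rot: [[-0.018, 1.0, -0.0], [1.0, 0.018, -0.005], [-0.005, -0.0, -1.0]]
wrist_force: [4.3, -11.0, -6.4]
grip_width: 0.361
grip_force: 62.3
```

```bash
cat > look.py <<'E'
from station import *
import cv2,pickle,sys
o=get_obs();print(o['time_s'],o['tool_pos'],o['wrist_force'],o['ft_torque'],o['grip_width'])
f=grab_frame("wrist");pickle.dump(f,open(sys.argv[1]+'.pkl','wb'));cv2.imwrite('pics/'+sys.argv[1]+'.png',f['image'])
E
python3 look.py w2
```

```text
5.8167 [ 0.53185602 -0.05906462  0.06366355] [  4.26223762 -10.96081617  -6.41843841] [-1.42584295 -0.01303604  0.02629205] 0.3608495012751818
```

View pics/w2.png

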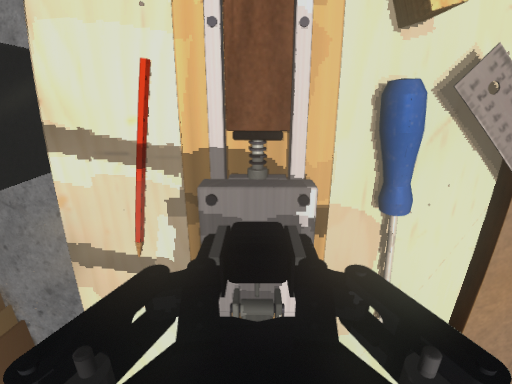

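The pad (rows 132–139) now touches the offcut's rear edge at row 130, and the carriage front is at row 180. I'll track the pad-to-carriage gap, about 1.65 px/mm, together with the force.

Call:
move_arm(motion=[[0.2,0,0,0,0,0,1],[0.2,0,0,0,0,0,1],[0.2,0,0,0,0,0,1],[0.2,0,0,0,0,0,1],[0.2,0,0,0,0,0,1],[0.2,0,0,0,0,0,1],[0.2,0,0,0,0,0,1],[0.2,0,0,0,0,0,1]])

```text
time_s: 6.53
tool_pos: [0.5316, -0.0431, 0.0636]
ee_rot: [[-0.018, 1.0, 0.0], [1.0, 0.018, -0.005], [-0.005, -0.0, -1.0]]
wrist_force: [4.3, -11.4, -6.4]
grip_width: 0.36
grip_force: 62.3
```

```bash
cat > pad.py <<'E'
import pickle,sys,numpy as np
for n in sys.argv[1:]:
    f=pickle.load(open(n+'.pkl','rb'));im=f['image'].astype(float)
    p=im[100:200,236:246].mean((1,2));q=im[100:200,270:280].mean((1,2))
    r=[]
    for s in (p,q):
        d=np.diff(s[:100]);
        # rear edge of pad: strongest dark->bright between rows 120 and 172 ; front edge before it
        i=20+np.argmax(d[20:74]);m=(s[i-3:i-0].min()+s[i+2:i+5].max())/2
        j=i-2
        while s[j]<m:j+=1
        r.append(100+j-1+(m-s[j-1])/(s[j]-s[j-1]))
    print(n,'pad rear row',np.round(r,2))
E
python3 look.py w3; python3 pad.py w2 w3
```

```text
6.5333 [ 0.53161387 -0.0430857   0.06364957] [  4.32095454 -11.44877354  -6.37020085] [-1.47810066 -0.05233054  0.05697252] 0.3599188961519253
w2 pad rear row [139.64 140.15]
w3 pad rear row [140.04 140.16]
```

Still free. I'll advance in small steps and watch.

Call:
move_arm(motion=[[0.15,0,0,0,0,0,1],[0.15,0,0,0,0,0,1],[0.15,0,0,0,0,0,1],[0.15,0,0,0,0,0,1]])

```text
time_s: 6.92
tool_pos: [0.5315, -0.0371, 0.0637]
ee_rot: [[-0.018, 1.0, 0.0], [1.0, 0.018, -0.005], [-0.005, 0.0, -1.0]]
wrist_force: [5.0, -10.1, -6.0]
grip_width: 0.366
grip_force: 62.3
```

```bash
python3 look.py w4; python3 pad.py w4
```

```text
6.9167 [ 0.53152701 -0.03711687  0.06366618] [  4.97451334 -10.09729757  -5.99900664] [-1.4833295  -0.05028063  0.05758643] 0.3661073539196455
w4 pad rear row [140.04 140.16]
```

Call:
move_arm(motion=[[0.15,0,0,0,0,0,1],[0.15,0,0,0,0,0,1],[0.15,0,0,0,0,0,1]])

```text
time_s: 7.22
tool_pos: [0.5314, -0.0326, 0.0637]
ee_rot: [[-0.018, 1.0, 0.0], [1.0, 0.018, -0.005], [-0.005, 0.0, -1.0]]
wrist_force: [5.1, -10.8, -6.2]
grip_width: 0.364
grip_force: 62.3
```

```bash
python3 look.py w5; python3 pad.py w5
```

```text
7.2167 [ 0.53144684 -0.03262914  0.06365828] [  5.07183312 -10.78333992  -6.16886908] [-1.49801619 -0.03637563  0.05756744] 0.3640484415288746
w5 pad rear row [140.04 140.3 ]
```

Call:
move_arm(motion=[[0.15,0,0,0,0,0,1],[0.15,0,0,0,0,0,1],[0.15,0,0,0,0,0,1]])

```text
time_s: 7.52
tool_pos: [0.5314, -0.0281, 0.0636]
ee_rot: [[-0.018, 1.0, 0.0], [1.0, 0.018, -0.005], [-0.005, 0.0, -1.0]]
wrist_force: [5.1, -10.6, -5.8]
grip_width: 0.362
grip_force: 62.3
```

```bash
python3 look.py w6; python3 pad.py w6
```

```text
7.5167 [ 0.53138506 -0.02813301  0.06363864] [  5.10347342 -10.562839    -5.80038975] [-1.46585295 -0.10808469  0.05054352] 0.36225927433197247
w6 pad rear row [140.13 140.32]
```

Call:
move_arm(motion=[[0.15,0,0,0,0,0,1],[0.15,0,0,0,0,0,1],[0.15,0,0,0,0,0,1]])

```text
time_s: 7.82
tool_pos: [0.5313, -0.0236, 0.0637]
ee_rot: [[-0.018, 1.0, 0.0], [1.0, 0.018, -0.005], [-0.005, 0.0, -1.0]]
wrist_force: [5.2, -11.1, -6.3]
grip_width: 0.364
grip_force: 62.3
```

```bash
python3 look.py w7; python3 pad.py w7
```

```text
7.8167 [ 0.53133612 -0.02364626  0.06367604] [  5.23467288 -11.07833504  -6.31830183] [-1.43417428 -0.08218034  0.06007755] 0.3637411099472256
w7 pad rear row [140.14 140.24]
```

Call:
move_arm(motion=[[0.15,0,0,0,0,0,1],[0.15,0,0,0,0,0,1],[0.15,0,0,0,0,0,1]])

```text
time_s: 8.12
tool_pos: [0.5313, -0.0191, 0.0637]
ee_rot: [[-0.018, 1.0, 0.0], [1.0, 0.018, -0.005], [-0.005, 0.0, -1.0]]
wrist_force: [5.3, -11.0, -6.2]
grip_width: 0.362
grip_force: 62.3
```

```bash
python3 look.py w8; python3 pad.py w8
```

```text
8.1167 [ 0.53125794 -0.01914886  0.06365355] [  5.25229299 -11.00208614  -6.16321734] [-1.50756052 -0.11358047  0.01265429] 0.36205146631757923
w8 pad rear row [140.04 140.16]
```

Call:
move_arm(motion=[[0.15,0,0,0,0,0,1],[0.15,0,0,0,0,0,1],[0.15,0,0,0,0,0,1]])

```text
time_s: 8.42
tool_pos: [0.5312, -0.0149, 0.0637]
ee_rot: [[-0.018, 1.0, 0.0], [1.0, 0.018, -0.006], [-0.006, 0.0, -1.0]]
wrist_force: [6.2, -12.3, -6.9]
grip_width: 0.366
grip_force: 62.3
```

```bash
python3 look.py w9; python3 pad.py w9
```

```text
8.4167 [ 0.53122287 -0.01492466  0.06368507] [  6.21448485 -12.26193715  -6.88118099] [-1.66954886 -0.12850374  0.11767327] 0.3664114515764739
w9 pad rear row [145.08 145.39]
```

Contact: the pad has given about 3 mm, which the image (5 px) and the force (+1.3 N) both show. It needs about 3.7 mm more, then a short hold.

Call:
move_arm(motion=[[0.13,0,0,0,0,0,1],[0.12,0,0,0,0,0,1],[0.13,0,0,0,0,0,1],[0,0,0,0,0,0,1],[0,0,0,0,0,0,1],[0,0,0,0,0,0,1],[0,0,0,0,0,0,1],[0,0,0,0,0,0,1]])

```text
time_s: 9.13
tool_pos: [0.5311, -0.0114, 0.0637]
ee_rot: [[-0.018, 1.0, 0.0], [1.0, 0.018, -0.006], [-0.006, 0.0, -1.0]]
wrist_force: [5.3, -11.5, -7.0]
grip_width: 0.365
grip_force: 62.3
```

```bash
python3 look.py w10; python3 pad.py w10
```

```text
9.1333 [ 0.53114586 -0.01136995  0.06366586] [  5.2627327  -11.48536945  -7.00493369] [-1.63119746 -0.07805962  0.06984315] 0.3650786705524616
w10 pad rear row [150.59 150.74]
```

The pad has given about 6.9 mm, which is the third wanted. I'll relieve the stored arm force, release, and rise clear.

Call:
move_arm(motion=[[-0.1,0,0,0,0,0,1],[0,0,0,0,0,0,1],[0,0,0,0,0,0,-1],[0,0,0,0,0,0,-1],[0,0,0,0,0,0,-1],[0,0,0,0,0,0,-1],[0,0,0,0,0,0,-1],[0,0,0,0,0,0,-1],[0,0,0,0,0,0,-1],[0,0,0,0,0,0,-1]])

```text
time_s: 10.02
tool_pos: [0.5308, -0.0089, 0.0644]
ee_rot: [[-0.02, 1.0, 0.0], [1.0, 0.02, 0.0], [0.0, 0.0, -1.0]]
wrist_force: [0.1, -0.9, -0.7]
grip_width: 0.999
grip_force: 0.0
```

Call:
move_arm(motion=[[0,0,-1,0,0,0,-1],[0,0,-2,0,0,0,-1],[0,0,-2,0,0,0,-1],[0,0,-2,0,0,0,-1],[0,0,-2,0,0,0,-1],[0,0,-2,0,0,0,-1],[0,0,-1,0,0,0,-1],[0,0,0,0,0,0,-1],[0,0,0,0,0,0,-1]])

```text
time_s: 10.77
tool_pos: [0.531, -0.009, 0.1846]
ee_rot: [[-0.02, 1.0, 0.001], [1.0, 0.02, -0.0], [-0.0, 0.001, -1.0]]
wrist_force: [-0.1, -0.0, 0.2]
grip_width: 0.998
grip_force: 0.0
```

```bash
python3 look.py w11
```

```text
10.7667 [ 0.53103814 -0.0090465   0.18458052] [-0.06094386 -0.01995028  0.19566058] [ 0.054579    0.02109978 -0.0046005 ] 0.9983839797205177
```

View pics/w11.png

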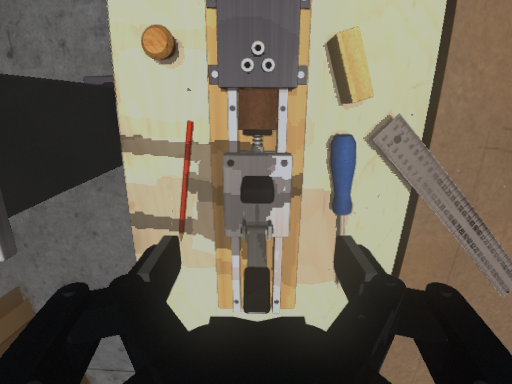

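The wrist view shows the slider released: grip at (257, 190), lever end at (257, 290), pad at row 130 against the offcut. I'll compute these positions.

Run:
```python
import pickle
from h import *
f=pickle.load(open('w11.pkl','rb'))
for n,q in dict(gl=(242,198,.095),gr=(273,198,.095),gback=(257,203,.095),padfront=(257,130,.036),padrear=(250,134,.036),cfront=(257,152,.053),leverend=(257,312,.126),leverL=(244,290,.115),leverR=(270,290,.115)).items(): print(n,onz(f,*q).round(4))
print((f['image'][120:160,252:255].mean((1,2))).round())
```

```text
gl [ 0.5188 -0.0156  0.095 ]
gr [ 0.5476 -0.015   0.095 ]
gback [ 0.5328 -0.0202  0.095 ]
padfront [0.5316 0.0416 0.036 ]
padrear [0.5241 0.0372 0.036 ]
cfront [0.532  0.0206 0.053 ]
leverend [ 0.5349 -0.1185  0.126 ]
leverL [ 0.5221 -0.1022  0.115 ]
leverR [ 0.547  -0.1017  0.115 ]
[ 72.  73.  74.  74.  74.  75.  75.  77.  75.  53.  45.  46.  46.  45.
  45.  59.  75. 105. 128.  89.  78. 108. 128.  87.  62.  66.  74.  81.
  82.  83.  83.  78.  77.  72.  74.  84. 106. 112. 111. 112.]
```

Call:
move_arm(motion=[[-2.5,0.1,0,0,0,0,1],[-2.5,0,0,0,0,0,1],[-2.5,0,0,0,0,0,1],[-2,0,0,0,0,0,1],[-1.1,0,0,0,0,0,1],[0,0,0,0,0,0,1],[0,0,0,0,0,0,1],[0,0,0,0,0,0,1],[0,0,0,0,0,0,1],[0,0,0,0,0,0,1]], grip_force=60)

```text
time_s: 11.65
tool_pos: [0.534, -0.1139, 0.1843]
ee_rot: [[-0.021, 1.0, 0.0], [1.0, 0.021, 0.0], [0.0, 0.0, -1.0]]
wrist_force: [-0.2, -0.1, -1.1]
grip_width: -0.001
grip_force: 0.0
```

Call:
move_arm(motion=[[0,0,1.5,0,0,0,1],[0,0,1.5,0,0,0,1],[0,0,1.5,0,0,0,1],[0,0,0.8,0,0,0,1],[0,0,0.8,0,0,0,1],[0,0,0.8,0,0,0,1]])

```text
time_s: 12.15
tool_pos: [0.5354, -0.1171, 0.1187]
ee_rot: [[-0.019, 1.0, 0.006], [1.0, 0.019, -0.006], [-0.006, 0.006, -1.0]]
wrist_force: [1.0, 1.5, 3.5]
grip_width: -0.001
grip_force: 1.0
```

Call:
move_arm(motion=[[0,0,0.8,0,0,0,1],[0,0,0.8,0,0,0,1],[0,0,0.8,0,0,0,1]])

```text
time_s: 12.4
tool_pos: [0.5341, -0.1146, 0.091]
ee_rot: [[-0.02, 1.0, 0.001], [1.0, 0.02, 0.0], [0.0, 0.001, -1.0]]
wrist_force: [-0.2, -0.9, 0.6]
grip_width: -0.0
grip_force: 0.3
```

```bash
python3 look.py w12
```

```text
12.4 [ 0.53412393 -0.11464671  0.09102262] [-0.16476291 -0.8691203   0.59240468] [-0.03643709 -0.00423355 -0.02341705] -0.00024062512098693223
```

View pics/w12.png

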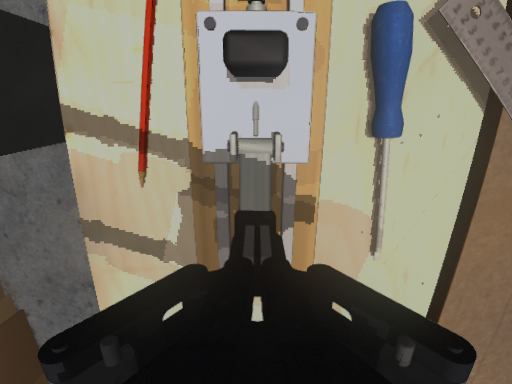

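The shut fingers (257, 240) stand on the lever, and the force has dropped to about 0.6 N, so it is near or past centre. I'll press on down to level.

Call:
move_arm(motion=[[0,0,0.6,0,0,0,1],[0,0,0.6,0,0,0,1],[0,0,0.5,0,0,0,1],[0,0,0.3,0,0,0,1],[0,0,0,0,0,0,1]])

```text
time_s: 12.87
tool_pos: [0.5334, -0.1148, 0.0701]
ee_rot: [[-0.02, 1.0, -0.002], [1.0, 0.02, 0.001], [0.001, -0.002, -1.0]]
wrist_force: [0.1, 1.1, -0.2]
grip_width: 0.004
grip_force: 0.0
```

Call:
move_arm(motion=[[0,0,0.3,0,0,0,1],[0,0,0.2,0,0,0,1],[0,0,0.1,0,0,0,1],[0,0,0,0,0,0,1]])

```text
time_s: 13.2
tool_pos: [0.5342, -0.1151, 0.0662]
ee_rot: [[-0.02, 1.0, 0.001], [1.0, 0.02, -0.0], [-0.0, 0.001, -1.0]]
wrist_force: [-0.6, 0.3, 3.1]
grip_width: 0.002
grip_force: 1.3
```

Call:
move_arm(motion=[[0,0,0.1,0,0,0,1],[0,0,0.1,0,0,0,1],[0,0,0,0,0,0,1]])

```text
time_s: 13.45
tool_pos: [0.5344, -0.1151, 0.0659]
ee_rot: [[-0.02, 1.0, 0.002], [1.0, 0.02, -0.001], [-0.001, 0.002, -1.0]]
wrist_force: [-6.0, 1.1, 11.0]
grip_width: -0.0
grip_force: 5.7
```

Call:
move_arm(motion=[[0,0,-0.6,0,0,0,1],[0,0,-1.5,0,0,0,1],[0,0,-2.5,0,0,0,1],[0,0,-2.5,0,0,0,1],[0,0,-2.5,0,0,0,1],[0,0,-2.5,0,0,0,1],[-2,0,-1,0,0,0,1],[-2,0,0,0,0,0,1],[0,0,0,0,0,0,1]])

```text
time_s: 14.2
tool_pos: [0.5351, -0.1578, 0.1954]
ee_rot: [[-0.018, 1.0, 0.002], [1.0, 0.018, -0.002], [-0.002, 0.002, -1.0]]
wrist_force: [1.2, 0.2, -0.9]
grip_width: 0.003
grip_force: 0.0
```

```bash
python3 look.py w13
python3 - <<'E'
import pickle,cv2
from h import *
f=pickle.load(open('w13.pkl','rb'))
a=f['image'][60:330,160:360];cv2.imwrite('pics/w13c.png',cv2.resize(a,None,fx=2.2,fy=2.2))
for P in((.5345,-.063-.084,.067),(.5345,-.063-.05,.128),(.5328,-.011,.095)):print(P,proj(f,P))
E
```

```text
14.2 [ 0.53509387 -0.15777469  0.19540357] [ 1.16988339  0.23585299 -0.87574221] [ 0.01477626  0.01404731 -0.02212803] 0.0026571435528686244
(0.5345, -0.14700000000000002, 0.067) [254.94071521 170.04496938]
(0.5345, -0.113, 0.128) [255.3462653  146.28074233]
(0.5328, -0.011, 0.095) [255.58305716  16.04077055]
```

View pics/w13c.png

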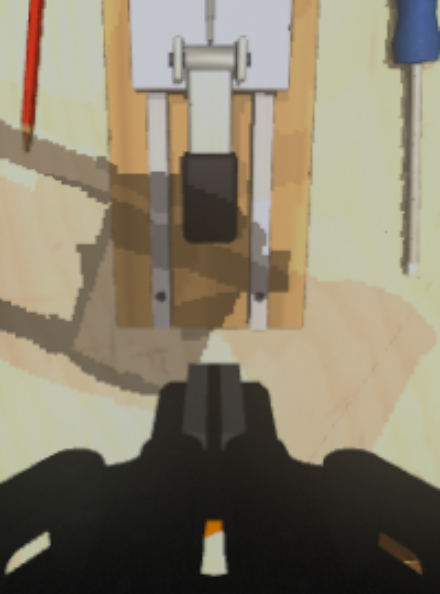

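The lever's end is at (255, 170) in the full picture, exactly where the level lever should be, so it stays down. One numeric check that the slider has not crept, then I hand in.

Run:
```python
import pickle
from h import *
f=pickle.load(open('w13.pkl','rb'))
print(proj(f,(.5328,-.0202,.095)));print(f['image'][0:60,250:262].mean((1,2)).round())
```

```text
[255.38140842  28.254288  ]
[199. 199. 199. 199. 199. 199. 199. 118.  37.  41.  48.  52.  54.  56.
  58.  60.  62.  64.  65.  67.  67.  68.  68.  69.  68.  59.  51.  43.
  37.  34.  32.  32.  32.  34.  35.  33.  34.  34.  35.  37.  62.  90.
  90.  90. 159. 196. 196. 196. 196. 198. 199. 199. 199. 198. 199. 199.
 198. 192. 185. 181.]
```

```bash
python3 -c "
from station import *
print(finish_job())"
```

```text
the job is handed in; nothing more can be done
None
```

I slid the offcut home against the hidden stop, stopped with the pad given by about 7 mm, pressed the lever down level where it stayed, and handed the job in at about 14 s with the arm clear; I don't have the judge's result.

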